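# Hook the steaming basket out of the tall pot

### The arm

A 6-joint arm with a two-finger parallel gripper is mounted at the origin on the work surface. World frame = base frame: x ahead of the robot, y to its left, z up, the work surface at z = 0. Lengths are in m, angles in rad, forces in N, time in s.
With the tool pointing down it reaches from about 0.4 to 0.825 m from the base axis. Payload 7 kg.
Tool frame: the origin (TCP) lies between the finger pads; the fingertips stand 17 mm ahead of it and the grasp point (between the pads) lies 2 mm behind it (tcp_to_tips is the distance from the TCP to the fingertips, in m); z points along the fingers, y is the line along which they close (so a half turn about z gives the same grasp; the last joint's range is limited). The gripper opens to 85 mm and grips with 20 to 120 N. Pads are 22 mm wide; open, the fingers measure 114 mm over their backs; the gripper's body (76 mm by 85 mm) begins 54 mm behind the grasp point. The pads swing forward as they close: fully open they stand 13 mm farther back than shut.
Start: joints at [1.59, 0.359, 0.012, 0, -1.224, -0.288], TCP at [0.179, 0.651, 0.248] pointing down, gripper open.
Joint ranges: [-3.07, 3.07], [-1.43, 2.12], [-1.02, 1.25], [-3.03, 1.67], [-3.05, -0], [-3.03, 3.03]. Speed limits (rad/s): [2.39, 2.39, 3.01, 3.14, 3.14, 3.14].

### API

Orientations are given as a rotation vector (axis times angle).
In Python, from cell import * gives the robot as it stands.
- The arm moves only by the tool arm_command, never from a script. Its argument "motion" is a list of rows, each an object with "xyz": the shift along the tool's x, y, z in units of 50 mm (1.0 is 50 mm), a list of three; "spin": the turn about the tool's z in units of 5 degrees (1.0 is 5 degrees); "fingers": the finger opening in mm, from 0 to 85.4. A call has 1 to 10 rows; each row is the pose to reach, as a shift and turn from the pose commanded when the call began, along the tool's axes at that moment; what a row does not reach only later rows make up. A row lasts 1/8 s, in which the tool goes at most 62.5 mm and 10.7 degrees, less where a joint would pass 70% of its speed; a pose out of reach is approached as far as the arm can. A call with a gripper value outside its range is refused whole. The fingers move at their own pace and stop on an object; "newtons" is the grip in N (left out, the last holds). Time passes only in rows, so rows that repeat a pose let the fingers close. It gives the time, the measured TCP pose, the force, the opening and the grip force at its end, in the units of the state.
- sense(): the state, without advancing time (a new reading comes with each control period).
- grab_frame(name): name is "scene" or "side" or "wrist"; returns a dict with "image" (400x640x3 uint8, blue, green, red), "depth" (400x640 float32, m along the optical axis (not along the pixel's ray), 0 where there is no reading), "fx", "fy", "cx", "cy" (pixels), "k1" (the pictures are not rectified: a ray, as slopes to the right and down, at radius r is drawn at 1 + k1 r^2 times it, then the intrinsics apply), "extrinsics" (4x4, takes a point from camera to world coordinates); the wrist camera has in their place "T_tool_cam" (4x4, takes a point from camera to tool coordinates, whose origin is the TCP and whose axes are the flange's). Camera axes: x right, y up, looking along -z (the intrinsics and any distortion apply to the point x, -y, -z); pixel columns grow to the right and rows downward; lengths in m; the calibration is good to about 2 mm. A picture is of the moment at which its call begins: read the wrist's pose just before it.
- close_job(): hands the job in; it is judged then, once.
The state is a dict: "clock": time; "joint_pos": joint angles; "qd": joint speeds; "effort": joint torques, N m; "eef_pos": TCP position; "ee_rot": TCP orientation; "contact_force": force on the tool from outside, world axes, zero at the start; "ft_torque": the same for the moment, N m; "opening": finger opening in m; "grip_force": force on a finger pad.
Only numpy, scipy, OpenCV 4.12 (cv2) and the standard library are available. Lean on these libraries where they do the work, as an engineer would, in place of code of your own. Each camera call takes 0.05 s, during which the arm holds its last target. There are 200 camera calls.

### The job

Take the lifting hook from the rack, find with it the dropped bail of the little steaming basket deep in the tall pot, and lift the basket right out by its bail, gently and with the hook alone: no jabbing or forcing, and no gripper finger on the basket. Set the basket down softly, upright, about the middle of the steel plate and unhook it, then hang the hook back in the middle slot of the rack where it was. Leave the plate and everything else on the counter where it stands.

Things in the scene. Friction and masses are not known exactly. Their poses are not given: they have to be found in the camera images.
- pot: Tall narrow steel steamer pot, fixed. Origin: centre of underside, z up. 109 mm outside, clear bore 100 mm, 165 mm high. Two black ears outside at +x and -x reach 84 mm from the axis, 118 to 138 mm high. Inside, a ring ledge (bore 82 mm), its top 66 mm above the origin, carries the basket's flange. A gripper's body does not fit into the mouth.
- basket: Loose shallow round sheet-metal steaming basket, 150 to 300 g. Origin: centre of underside, z up. Flat floor: upper face 3 mm above origin, radius 34 mm; bowl 36 mm inside radius at its top. Flange 92 mm across, 12 to 15 mm above origin.
- basket_pins (a point): Middle of the pin axis of the basket's bail, 18 mm above the basket's origin; same axes. The bail (4 mm wire) swings freely about x on pins at x +-38 mm; its peak (wire centre) is 28 mm off. It has dropped onto its stop 69 deg to +y or to -y (NOT measured which): the peak then lies 26 mm to that side, 10 mm above here. Lifted by it, the basket hangs level with the peak above here.
- hook_rod: Loose telescopic lifting hook, 160 g, hanging upright in the rack by its collar. Origin: rod axis, underside of collar; z up. Collar 28 mm across, z 0 to 6 mm. Dark wooden handle z 6 to 81 mm, 20 mm (x) by 14 mm (y): grip across y, middle at z 40 mm. Below: 9 mm tube to z -58 mm, then a 6 mm inner rod ending in the hook.
- hook_grip (a point): Middle of the hook rod's handle, 40 mm above its origin; same axes. Hook: an anchor of 5 mm bar, prongs to +y and -y. Its seat (bar centre) is 140 mm + e below here, lowest point 2.5 mm lower. Prong tips 14 mm off the axis, tops 13.5 mm above the seat, throat 8.5 mm. e, 0 to 40 mm, is how far the stiff (40 N) inner rod is drawn out: NOT measured, constant, to be felt or seen.
- rack: Wooden slotted utensil rack, fixed, front to its -x. Origin: centre of underside, z up. Board 90 (x) by 230 mm (y), top 165 mm, underside 151 mm high; three slots 16 mm wide from the front edge (x -45 mm) back to x 0, at y -85, 0, 85 mm. Posts at x 34, y +-105 mm. Base board 12 mm. A fixed steel ladle hangs in the slot at y -85 mm, up to 240 mm high.
- rack_slot (a point): Where the hook rod's origin belongs when hung: middle slot of the rack, at rack x = -12 mm, y = 0, on the board's top face (z 165 mm). Axes as the rack's: the slot opens to -x.
- plate: Round steel plate, loose, 400 g. Origin: centre of its underside, z up. 190 mm across at the foot, 220 mm at the rim, rim 16 mm high; its flat floor (radius 90 mm) is 3 mm above the counter.
- tiffin: Closed three-tier steel tiffin carrier, 145 mm across the side clamps (y), 248 mm high with its handle. Origin: centre of the underside. Leave alone.
- spatula: Bamboo spatula lying flat, 285 mm long along its x, 55 mm wide. Origin: 150 mm from the handle's end, underside. Leave alone.
- tumbler: Red plastic tumbler, upright, 74 mm across, 105 mm high. Origin: centre of the underside. Leave alone.
- dispenser: Empty clear plastic push-pump bottle, 72 mm across, 182 mm high. Origin: centre of the underside. Leave alone.
- pot_lid: Steel lid of the pot lying on the counter, 116 mm across, 39 mm high with its black knob. Origin: centre of the underside. Leave alone.
Not all that is in view belongs to the job. What is shaped like the hook_rod but green or turquoise is not meant.

How it is judged:
On the way, in this order (a step that is already met when the one before it is completed fails the run):
1. the basket hangs freely from the hook, wholly above the pot's rim (z of basket in the frame of pot above 0.167 m and contact force between hook_rod and basket above 0.8 N and contact force between basket and pot below 0.02 N), for 0.2 s.
2. the basket stands upright and at rest on the plate, off the hook (horizontal distance between basket and plate below 0.05 m and z of basket in the frame of plate below 0.008 m and angle between basket's own z axis and vertical below 0.1 rad and linear speed of basket below 0.02 m/s and contact force between hook_rod and basket below 0.02 N), for 0.3 s.
At the end, for the whole second after the job is handed in: The basket stands upright (within 6 degrees) and at rest on the plate, its centre within 50 mm of the plate's centre, and the hook does not touch it; the lifting hook hangs upright (within 7 degrees) and at rest in the middle slot of the rack, its origin within 15 mm of rack_slot (all of step 2 and contact force between basket and plate above 0.5 N and distance between hook_rod and rack_slot below 0.015 m and angle between hook_rod's own z axis and vertical below 0.12 rad and linear speed of hook_rod below 0.03 m/s).
It fails at once if the hook presses or pulls on the basket or its bail with more than 25 N (contact force between hook_rod and basket above 25 N).
It fails at once if the hook is pressed against the pot with more than 25 N (contact force between hook_rod and pot above 25 N).
It fails at once if the basket is jammed, dragged or dropped against the pot, or dropped or pressed on the plate, with more than 25 N (contact force between basket and pot above 25 N or contact force between basket and plate above 25 N).
It fails at once if the gripper touches the basket (contact force between any of the fingers, the arm and basket above 0.3 N).
It fails at once if the plate or a bystander is pushed away by more than 25 mm (distance of any of plate, tiffin, spatula, tumbler, dispenser, pot_lid from where it was at the start of the episode above 0.025 m).
It also fails if it takes over 72 s, if anything falls off the work surface, if the arm or the gripper's body presses on something with over 40 N, if the wrist force passes 120 N, or if a joint passes its speed limit or range.

## Working session

There is one attempt and no reset: what is moved stays moved. The work goes in short steps, Python scripts to look and compute and a tool call to move; the robot and the scene stay as the last step left them, time stands still between calls to the robot, and variables do not carry over. Pictures are saved under pics/ and viewed, at most 12 in all, crops included, and the job is handed in when it is done.

Besides the shell and the picture viewer there is one more tool, called after "Request:" as name(argument=value, ...) on one line, values as JSON. arm_command: Moves the arm, as the interface text tells. Its arguments: {"type":"object","properties":{"motion":{"type":"array"},"newtons":{"type":"number"}},"required":["motion"]}

```bash
mkdir -p pics; ls
cat > h.py <<'E'
from cell import *
import numpy as np, cv2, pickle
from scipy.spatial.transform import Rotation as R
def shot(n,tag):
    s=sense(); f=grab_frame(n)
    if 'extrinsics' in f: T=np.array(f['extrinsics'])
    else:
        W=np.eye(4); W[:3,:3]=R.from_rotvec(s['ee_rot']).as_matrix(); W[:3,3]=s['eef_pos']; T=W@np.array(f['T_tool_cam'])
    f['T']=T; pickle.dump(f,open(f'pics/{tag}.pkl','wb')); cv2.imwrite(f'pics/{tag}.png',f['image']); return f
def load(tag): return pickle.load(open(f'pics/{tag}.pkl','rb'))
def ray(f,u,v):
    d=np.stack([(np.atleast_1d(u)-f['cx'])/f['fx'],(np.atleast_1d(v)-f['cy'])/f['fy']],-1).astype(float); s=d.copy()
    for _ in range(20): s=d/(1+f['k1']*(s**2).sum(-1,keepdims=True))
    c=np.stack([s[:,0],-s[:,1],-np.ones(len(s))],-1)
    return f['T'][:3,3], c@f['T'][:3,:3].T   # depth-normalised dirs
def onz(f,u,v,z):
    o,d=ray(f,u,v); return o+d*((z-o[2])/d[:,2])[:,None]
def pts(f,u,v):
    o,d=ray(f,u,v); return o+d*f['depth'][np.atleast_1d(v).astype(int),np.atleast_1d(u).astype(int)][:,None]
def cloud(f):
    v,u=np.mgrid[0:400,0:640]; P=pts(f,u.ravel(),v.ravel()); P[f['depth'].ravel()==0]=np.nan; return P.reshape(400,640,3)
def proj(f,P):
    c=(np.atleast_2d(P)-f['T'][:3,3])@f['T'][:3,:3]; s=np.stack([c[:,0],-c[:,1]],-1)/-c[:,2:]
    s=s*(1+f['k1']*(s**2).sum(-1,keepdims=True)); return s*[f['fx'],f['fy']]+[f['cx'],f['cy']]
E
python3 - <<'E'
from h import *
a=shot('scene','sc');b=shot('side','sd');c=shot('wrist','w0')
cv2.imwrite('pics/both.png',cv2.resize(np.vstack([a['image'],b['image']]),(480*1,600)))
print(a['T'],b['T'],c['T'],a['fx'],c['fx'],a['k1']);s=sense();print(s)
E
```

```text
pics
[[ 0.68179863 -0.42155202  0.59786664  1.3217968 ]
 [ 0.73130301  0.37196449 -0.57169775 -0.61122694]
 [ 0.01861519  0.82700442  0.56188715  0.80790356]
 [ 0.          0.          0.          1.        ]] [[-0.83304719  0.4184133  -0.36188767  0.14785882]
 [-0.55292595 -0.60909847  0.56857009  0.75421176]
 [ 0.01747206  0.6737428   0.73875934  1.01605928]
 [ 0.          0.          0.          1.        ]] [[-0.26626135  0.91889513  0.29109559  0.25480801]
 [-0.96389978 -0.25428391 -0.07897411  0.62936337]
 [ 0.001452   -0.30161472  0.95342879  0.37322983]
 [ 0.          0.          0.          1.        ]] 420.9328856103574 282.4870068531069 -0.019507220999794274
{'clock': 0.15, 'joint_pos': array([ 1.59005795e+00,  3.59224802e-01,  1.12898858e-02, -2.70441257e-04,
       -1.22410636e+00, -2.88084753e-01]), 'qd': array([-0.00084974, -0.00299379,  0.00224754,  0.00116103,  0.00061667,
        0.00104792]), 'effort': array([-1.42411394e-03, -5.83877027e+01,  2.93648922e+01,  6.94053054e+00,
       -4.31588822e-03, -8.36834516e-06]), 'eef_pos': array([0.17921518, 0.65042335, 0.24758342]), 'ee_rot': array([ 3.11197948e+00, -4.20969203e-01, -9.53606850e-05]), 'contact_force': array([-0.12448662,  0.35047015,  0.60907355]), 'ft_torque': array([-0.02111879, -0.01837856, -0.03154685]), 'grip_force': 0.0, 'opening': 0.08530687626652815}
```

View pics/sc.png

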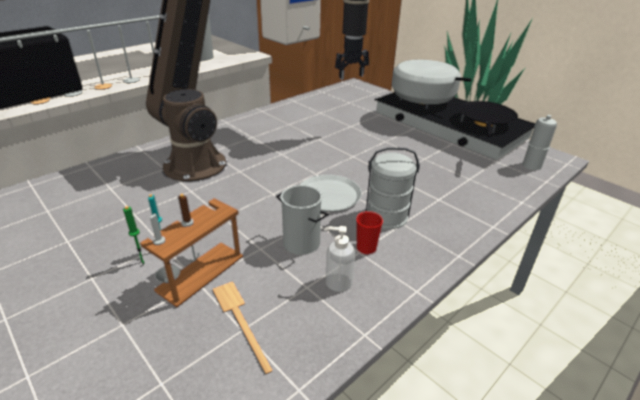

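View pics/sd.png

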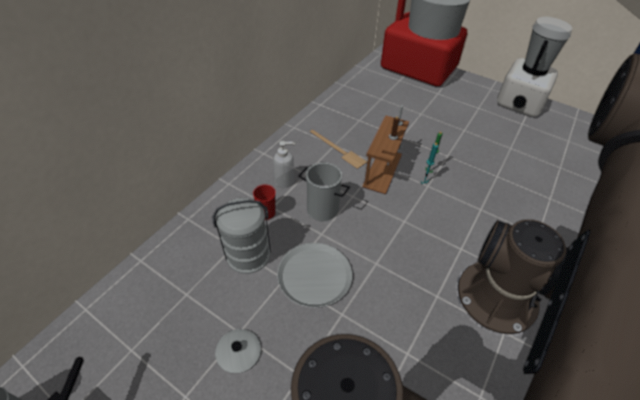

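Scene: rack around (190,240) with a brown-handled item (185,208), a grey ladle handle (157,230), turquoise (153,208), green (130,222); pot (302,220), plate (333,193). Side: pot (323,192), plate (316,274), rack (388,150).

Run:
```python
from h import *
a=load('sc');b=load('sd')
A=cv2.resize(a['image'][180:320,110:260],None,fx=3.7,fy=3.7,interpolation=cv2.INTER_CUBIC)
B=cv2.resize(b['image'][95:200,350:460],None,fx=2.5,fy=2.5,interpolation=cv2.INTER_CUBIC)
B=cv2.copyMakeBorder(B,0,max(0,A.shape[0]-B.shape[0]),0,0,0)[:A.shape[0]]
o=np.hstack([A,B])[:600,:800];cv2.imwrite('pics/crop1.png',o);print(o.shape)
for n,f in(('sc',a),('sd',b)):
    P=cloud(f)
    # board: brown hue and height
    hsv=cv2.cvtColor(f['image'],cv2.COLOR_BGR2HSV)
    m=(hsv[...,0]<18)&(hsv[...,1]>110)&(hsv[...,2]>60)
    Q=P[m&(abs(P[...,2]-.165)<.006)]; Q=Q[(Q[:,0]>.2)&(Q[:,0]<.9)]
    print(n,'board',len(Q),np.median(Q,0),cv2.minAreaRect(Q[:,:2].astype(np.float32)*1000) if len(Q) else 0)
    # rim of pot at z~.165, low saturation
    m=(hsv[...,1]<60)
    ok=np.isfinite(P[...,2])
    Q=P[ok&m&(abs(P[...,2]-.163)<.005)&(P[...,0]>.3)&(P[...,0]<.95)&(abs(P[...,1])<.5)]
    print('rim',len(Q), np.percentile(Q,[5,50,95],axis=0))
    m=(((hsv[...,0]<8)|(hsv[...,0]>172))&(hsv[...,1]>180))
    Q=P[m&ok&(P[...,2]>.02)&(P[...,2]<.12)&(P[...,0]<1)]; print('tumbler',np.median(Q,0))
for n,pix in (('sc',[(185,208),(157,230),(153,208),(130,222),(333,193),(300,200),(393,180),(340,250)]),('sd',[(397,127),(405,125),(436,150),(316,274),(323,176),(237,355),(243,225)])):
    f=load(n);print(n,[(p,np.round(pts(f,*p)[0],3)) for p in pix])
```

```text
(518, 800, 3)
sc board 1879 [ 0.53909029 -0.29386139  0.16426731] ((528.100830078125, -279.0499267578125), (92.30491638183594, 230.6742706298828), 12.003360748291016)
rim 396 [[ 0.49286924 -0.36757301  0.15854739]
 [ 0.63957177  0.02670724  0.16243613]
 [ 0.75370759  0.2794043   0.16709489]]
tumbler [0.75772746 0.1187228  0.075904  ]
sd board 983 [ 0.53202401 -0.26244374  0.16344835] ((673.7696533203125, -638.2599487304688), (344.1226806640625, 987.9924926757812), 5.398815155029297)
rim 321 [[ 0.50551181 -0.35839185  0.15864141]
 [ 0.62896904  0.0434607   0.16258209]
 [ 0.69433892  0.35544572  0.16731411]]
tumbler [ 0.71736275 -0.93014927  0.07373745]
sc [((185, 208), array([ 0.52 , -0.284,  0.215])), ((157, 230), array([ 0.535, -0.364,  0.2  ])), ((153, 208), array([ 0.377, -0.311,  0.15 ])), ((130, 222), array([ 0.385, -0.378,  0.143])), ((333, 193), array([0.488, 0.254, 0.002])), ((300, 200), array([0.565, 0.038, 0.113])), ((393, 180), array([0.734, 0.241, 0.177])), ((340, 250), array([ 0.802, -0.039,  0.124]))]
sd [((397, 127), array([ 0.5  , -0.276,  0.213])), ((405, 125), array([ 0.506, -0.378,  0.156])), ((436, 150), array([ 0.359, -0.303,  0.164])), ((316, 274), array([0.479, 0.236, 0.004])), ((323, 176), array([ 0.632, -0.033,  0.107])), ((237, 355), array([0.506, 0.554, 0.021])), ((243, 225), array([0.654, 0.323, 0.203]))]
```

View pics/crop1.png

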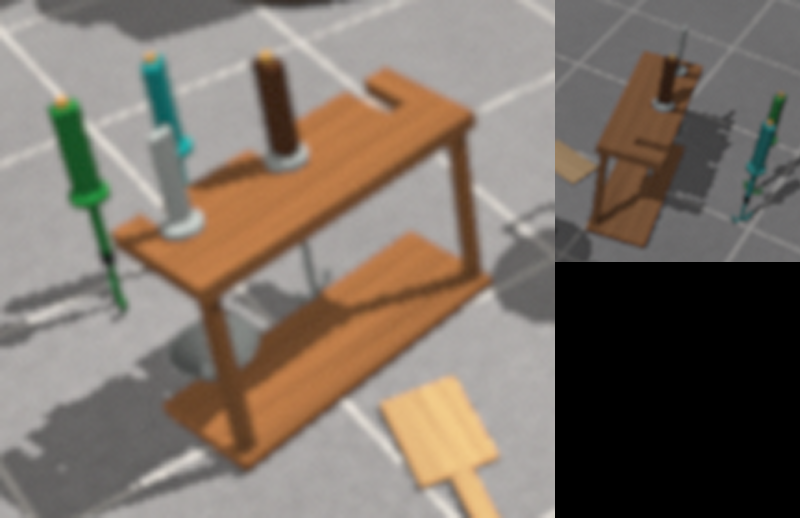

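Candidates: green (130,222), turquoise (153,208), brown (185,208). The brown one is dark wood and hangs in the middle slot, so it is the hook_rod. The crop shows its hook end under the board near (197,260).

```bash
cat >> h.py <<'E'
def circ(X):
    A=np.c_[2*X,np.ones(len(X))]; s=np.linalg.lstsq(A,(X**2).sum(1),rcond=None)[0]; return s[:2],np.sqrt(s[2]+s[:2]@s[:2])
def ransac(X,r0,tol,rng=np.random.default_rng(0)):
    best=None
    for _ in range(500):
        c,r=circ(X[rng.choice(len(X),3,False)])
        if abs(r-r0)>.15*r0: continue
        m=abs(np.hypot(*(X-c).T)-r)<tol
        if best is None or m.sum()>best.sum(): best=m
    c,r=circ(X[best]); return c,r,best.sum()
def plan(target,toolx=None):
    s=sense(); M=R.from_rotvec(s['ee_rot']).as_matrix(); d=M.T@(np.array(target)-s['eef_pos'])
    print('shift units',np.round(d/.05,3),'mm',np.round(d*1000,1))
    if toolx is not None:
        t=M.T@np.append(toolx,0); print('spin units',np.round(np.degrees(np.arctan2(t[1],t[0]))/5,2))
E
python3 - <<'E'
from h import *
for n in('sc','sd'):
    f=load(n);P=cloud(f);ok=np.isfinite(P[...,2])
    Q=P[ok&(P[...,2]>.156)&(P[...,2]<.170)&(np.hypot(P[...,0]-.61,P[...,1]-.02)<.09)]
    print(n,'pot',len(Q),ransac(Q[:,:2],.053,.003),np.percentile(Q[:,2],[50,98]))
    Q=P[ok&(P[...,2]>.011)&(P[...,2]<.022)&(np.hypot(P[...,0]-.48,P[...,1]-.24)<.14)]
    print('plate',len(Q),ransac(Q[:,:2],.108,.003),np.percentile(Q[:,2],[50,98]))
    Q=P[ok&(P[...,2]>.225)&(np.hypot(P[...,0]-.516,P[...,1]+.2815)<.04)];print('handle',len(Q),Q.mean(0),Q[:,2].max())
    Q=P[ok&(P[...,2]>.1)&(P[...,2]<.3)&(P[...,0]>.2)&(P[...,0]<.45)&(P[...,1]<-.25)&(P[...,1]>-.45)];print('greens',len(Q),Q.min(0),Q.max(0))
    Q=P[ok&(P[...,2]>.05)&(P[...,2]<.3)&(P[...,0]>.55)&(P[...,0]<.85)&(P[...,1]>.15)&(P[...,1]<.4)];print('tiffin',len(Q),np.percentile(Q,[1,50,99],axis=0).round(3))
E
```

```text
sc pot 236 (array([0.60847295, 0.00450864]), np.float64(0.05308436795378459), np.int64(212)) [0.16170296 0.16499165]
plate 112 (array([0.48369888, 0.2377542 ]), np.float64(0.10717387918319596), np.int64(81)) [0.01292794 0.01615435]
handle 85 [ 0.51487955 -0.2849297   0.23777945] 0.24868159995130512
greens 459 [ 0.36349447 -0.38891028  0.10221692] [ 0.39474471 -0.29222231  0.18890796]
tiffin 2978 [[0.643 0.154 0.053]
 [0.723 0.25  0.154]
 [0.759 0.341 0.243]]
sd pot 198 (array([0.60342341, 0.00958805]), np.float64(0.05316015345861715), np.int64(183)) [0.16170474 0.16555079]
plate 397 (array([0.48126133, 0.24129385]), np.float64(0.10587651357980259), np.int64(316)) [0.01346266 0.01754309]
handle 45 [ 0.50880407 -0.27562885  0.23797024] 0.2502622252659621
greens 225 [ 0.35296465 -0.38357867  0.10032826] [ 0.38442746 -0.28730181  0.18855966]
tiffin 2927 [[0.627 0.158 0.054]
 [0.665 0.32  0.188]
 [0.744 0.359 0.245]]
```

Request:
arm_command(motion=[{"xyz": [0, 0, -1.2], "spin": 2}, {"xyz": [1, 0.8, -2], "spin": 4}, {"xyz": [2, 1.6, -2], "spin": 6}, {"xyz": [3, 2.4, -2], "spin": 8}, {"xyz": [4, 3.1, -2], "spin": 10}, {"xyz": [5, 3.9, -2], "spin": 12}, {"xyz": [5.9, 4.6, -2], "spin": 14}, {"xyz": [6.8, 5.3, -2], "spin": 16}, {"xyz": [7.7, 6, -2], "spin": 18}, {"xyz": [8.6, 6.7, -2], "spin": 20}])

```text
validation failed for argument at $.mo...
```

Run:
```python
from h import *
s=sense();print(s['clock'],s['eef_pos'],s['joint_pos']);plan([.650,.016,.23],[-.978,-.208])
```

```text
0.15 [0.17921518 0.65042335 0.24758342] [ 1.59005795e+00  3.59224802e-01  1.12898858e-02 -2.70441257e-04
 -1.22410636e+00 -2.88084753e-01]
shift units [12.448  9.73   0.365] mm [622.4 486.5  18.3]
spin units 30.52
```

Request:
arm_command(motion=[{"xyz": [0, 0, -1.2], "spin": 2, "fingers": 85}, {"xyz": [1, 0.8, -2], "spin": 4, "fingers": 85}, {"xyz": [2, 1.6, -2], "spin": 6, "fingers": 85}, {"xyz": [3, 2.4, -2], "spin": 8, "fingers": 85}, {"xyz": [4, 3.1, -2], "spin": 10, "fingers": 85}, {"xyz": [5, 3.9, -2], "spin": 12, "fingers": 85}, {"xyz": [5.9, 4.6, -2], "spin": 14, "fingers": 85}, {"xyz": [6.8, 5.3, -2], "spin": 16, "fingers": 85}, {"xyz": [7.7, 6, -2], "spin": 18, "fingers": 85}, {"xyz": [8.6, 6.7, -2], "spin": 20, "fingers": 85}])

```text
clock: 1.4
eef_pos: [0.5056, 0.2117, 0.3483]
ee_rot: [-1.671, 2.66, 0.0]
contact_force: [1.5, 1.3, -0.6]
opening: 0.0848
grip_force: 0.0
```

Run:
```python
from h import *
s=sense();print(s['clock'],s['eef_pos'],s['joint_pos']);plan([.650,.016,.23],[-.978,-.208])
```

```text
1.4 [0.50564109 0.2116887  0.34834505] [ 7.53873059e-01  9.86513602e-02 -1.02906680e-01 -1.01231246e-04
 -1.36905599e+00 -1.20299965e+00]
shift units [ 2.272 -4.3    2.366] mm [ 113.6 -215.   118.3]
spin units 10.45
```

Request:
arm_command(motion=[{"xyz": [0.5, -1, 0], "spin": 2, "fingers": 85}, {"xyz": [1, -2, 0], "spin": 4, "fingers": 85}, {"xyz": [1.5, -3, 0], "spin": 6, "fingers": 85}, {"xyz": [2, -3.9, 0.5], "spin": 8, "fingers": 85}, {"xyz": [2.27, -4.3, 1.4], "spin": 10, "fingers": 85}, {"xyz": [2.27, -4.3, 2.2], "spin": 10.4, "fingers": 85}, {"xyz": [2.27, -4.3, 2.36], "spin": 10.4, "fingers": 85}, {"xyz": [2.27, -4.3, 2.36], "spin": 10.4, "fingers": 85}])

```text
clock: 2.4
eef_pos: [0.6507, 0.019, 0.231]
ee_rot: [-0.347, 3.122, -0.001]
contact_force: [0.5, -0.8, 0.6]
opening: 0.0849
grip_force: 0.0
```

Run:
```python
from h import *
s=sense();print(s['clock'],s['eef_pos'],s['joint_pos'],s['contact_force'])
f=shot('wrist','w1')
p=proj(f,[[.606,.007,.08]])[0].astype(int);print(p)
x0,y0=max(p[0]-90,0),max(p[1]-75,0)
cr=f['image'][y0:y0+150,x0:x0+180];print(x0,y0)
cr=cv2.convertScaleAbs(cr,alpha=1.3,beta=20)
cv2.imwrite('pics/w1c.png',cv2.resize(cr,None,fx=4,fy=4,interpolation=cv2.INTER_CUBIC))
```

```text
2.4 [0.65068753 0.01900884 0.23098607] [ 3.28581205e-01  3.30123313e-01 -7.03320667e-02  5.64812106e-04
 -1.17025026e+00 -1.67815474e+00] [ 0.4922478  -0.8315493   0.62950472]
[322 142]
232 67
```

View pics/w1c.png

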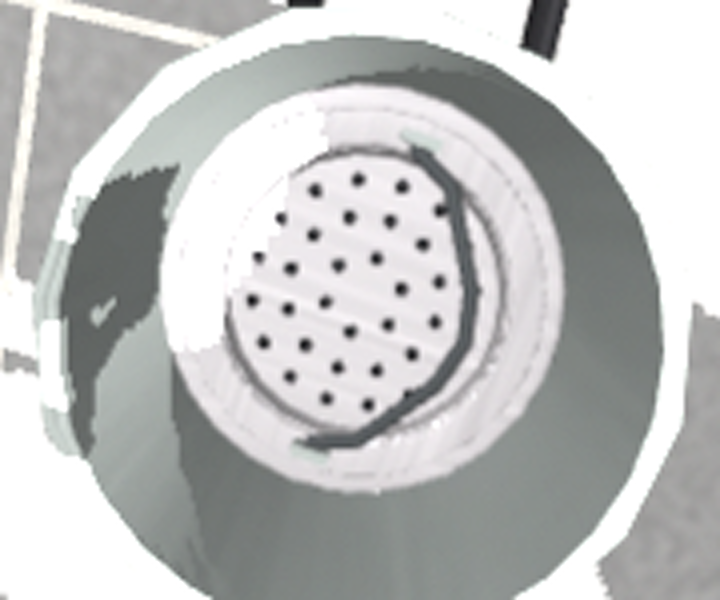

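View: basket in pot, bail dropped to the right of the image; pins near wrist px (336,103) and (308,178), peak near (349,140).

Run:
```python
from h import *
f=load('w1')
u=np.array([335.75,308.25,349.5]);v=np.array([103.75,177.5,139.5])
print('depth pts',pts(f,u.round(),v.round()))
A=onz(f,u[:2],v[:2],.072);K=onz(f,u[2:],v[2:],.082)[0]
print(A,K,'span',np.linalg.norm(A[0]-A[1]))
P=cloud(f);ok=np.isfinite(P[...,2])
c=A.mean(0)[:2];d=A[0]-A[1];d/=np.linalg.norm(d);n=np.array([-d[1],d[0]]);
print('mid',c,'x axis deg',np.degrees(np.arctan2(d[1],d[0])),'peak rel',(K[:2]-c)@d[:2],(K[:2]-c)@n)
rr=np.hypot(P[...,0]-c[0],P[...,1]-c[1])
fl=P[ok&(P[...,2]>.058)&(P[...,2]<.076)&(abs(rr-.041)<.006)];print('flange',len(fl),np.median(fl,0),ransac(fl[:,:2],.046,.004))
Q=P[ok&(P[...,2]<.066)&(rr<.03)];print('floor',len(Q),np.median(Q[:,2]))
g=f['image'].max(2);
bm=(g<95)&ok&(P[...,2]>.06)&(P[...,2]<.1)&(rr<.045);vv,uu=np.nonzero(bm);print('bail px',len(vv),np.percentile(P[bm][:,2],[10,50,90]))
Q=P[ok&(P[...,2]>.157)&(P[...,2]<.170)&(np.hypot(P[...,0]-.606,P[...,1]-.007)<.07)]
print('rim',ransac(Q[:,:2],.053,.003),np.percentile(Q[:,2],[50,98]))
# flange outer edge in the picture: bright ellipse points by hand -> plane z=.069
e=np.array([[160,270],[360,85],[563,290],[370,492],[225,135],[505,155],[505,430],[215,415]])/4+[232,67]
print('flange by rays',circ(onz(f,e[:,0],e[:,1],.069)[:,:2]))
print('rack slot plan');plan([.650,.016,.23],[-.978,-.208])
```

```text
depth pts [[0.56889138 0.01205467 0.07417174]
 [0.64485801 0.000783   0.07603287]
 [0.59793613 0.03229413 0.08337297]]
[[0.5686644  0.01185018 0.072     ]
 [0.64526598 0.00091816 0.072     ]] [0.59769202 0.03186595 0.082     ] span 0.07737771035079359
mid [0.60696519 0.00638417] x axis deg 171.87801323283898 peak rel 0.0127802488352689 -0.023916062728064253
flange 2959 [0.60257901 0.00368455 0.06878607] (array([0.60485379, 0.00631976]), np.float64(0.04086321418741957), np.int64(2069))
floor 2509 0.057175692876047124
bail px 482 [0.06361145 0.07857403 0.08330243]
rim (array([0.60623746, 0.00726884]), np.float64(0.05268096871750919), np.int64(4426)) [0.16479731 0.16652215]
flange by rays (array([0.60656077, 0.00719183]), np.float64(0.05006107413394175))
rack slot plan
shift units [ 0.037 -0.058  0.041] mm [ 1.9 -2.9  2.1]
spin units 0.14
```

Request:
arm_command(motion=[{"xyz": [0, 0, -1.2], "spin": 0, "fingers": 85}, {"xyz": [0.7, -0.9, -2], "spin": 0, "fingers": 85}, {"xyz": [1.4, -1.9, -2], "spin": 0, "fingers": 85}, {"xyz": [2.1, -2.9, -2], "spin": 0, "fingers": 85}, {"xyz": [2.8, -3.9, -2], "spin": 0, "fingers": 85}, {"xyz": [3.5, -4.9, -2], "spin": 0, "fingers": 85}, {"xyz": [3.8, -5.3, -2], "spin": 0, "fingers": 85}, {"xyz": [3.8, -5.3, -2], "spin": 0, "fingers": 85}, {"xyz": [3.8, -5.3, -2], "spin": 0, "fingers": 85}])

```text
clock: 3.58
eef_pos: [0.5233, -0.2808, 0.3318]
ee_rot: [-0.346, 3.12, -0.001]
contact_force: [-0.0, -0.4, -0.1]
opening: 0.0849
grip_force: 0.0
```

Run:
```python
from h import *
s=sense();print(s['clock'],s['eef_pos'],s['joint_pos'],s['contact_force'])
f=shot('wrist','w2')
p=proj(f,[[.516,-.2815,.24]])[0].astype(int);print(p)
P=cloud(f);ok=np.isfinite(P[...,2])
hsv=cv2.cvtColor(f['image'],cv2.COLOR_BGR2HSV)
m=ok&(abs(P[...,2]-.165)<.006)&(hsv[...,1]>100)&(hsv[...,0]<20)&(P[...,0]>.4)&(np.hypot(P[...,0]-.528,P[...,1]+.279)<.14)
Q=P[m];print(len(Q),np.median(Q[:,2]),cv2.minAreaRect(Q[:,:2].astype(np.float32)*1000))
m=ok&(P[...,2]>.238)&(np.hypot(P[...,0]-.516,P[...,1]+.2815)<.035);Q=P[m]
print('top',len(Q),np.median(Q,0),Q[:,2].max(),cv2.minAreaRect(Q[:,:2].astype(np.float32)*1000))
m=ok&(P[...,2]>.167)&(P[...,2]<.175)&(np.hypot(P[...,0]-.516,P[...,1]+.2815)<.03);Q=P[m];print('collar',len(Q),np.median(Q,0),ransac(Q[:,:2],.014,.002))
x0=max(p[0]-100,0);y0=max(p[1]-75,0);print(x0,y0)
cv2.imwrite('pics/w2c.png',cv2.resize(f['image'][y0:y0+150,x0:x0+200],None,fx=3.5,fy=3.5,interpolation=cv2.INTER_CUBIC))
```

```text
3.575 [ 0.52331342 -0.28077428  0.33183514] [-1.63516552e-01  1.82173118e-01 -4.03934371e-02  1.13512975e-04
 -1.34576008e+00 -1.18671701e+00] [-0.04913805 -0.41884391 -0.13895668]
[325 198]
14586 0.16503203071359948 ((524.869384765625, -278.37994384765625), (90.7536392211914, 230.43145751953125), 10.966987609863281)
top 16099 [ 0.51166642 -0.28245899  0.4019011 ] 0.4153934695924825 ((510.18975830078125, -282.65185546875), (19.656810760498047, 69.03311157226562), 12.978155136108398)
collar 263 [ 0.50579631 -0.28322494  0.171008  ] (array([ 0.51022458, -0.28087125]), np.float64(0.012443667908162826), np.int64(206))
225 123
```

View pics/w2c.png

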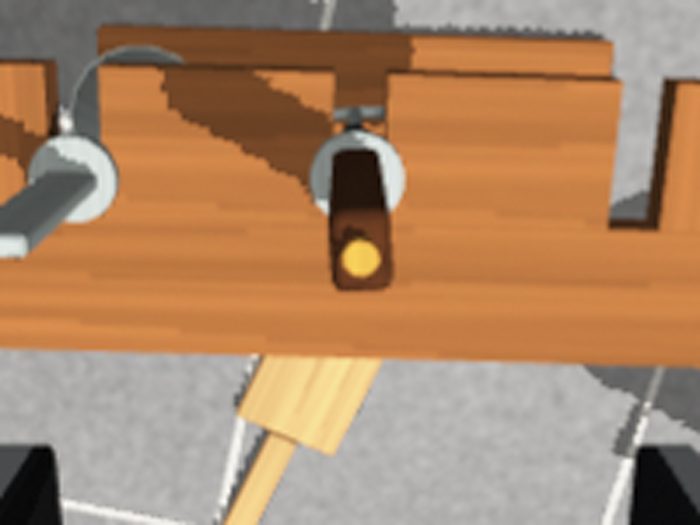

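View: dark handle with yellow tip at px (328,197), collar at (327,174), hook prongs seen at (327,155), aligned with the rack slot.

Run:
```python
from h import *
f=load('w2');P=cloud(f)
print(onz(f,[327.9],[196.7],.246),onz(f,[327.3],[173.9],.171))
m=np.isfinite(P[...,2])&(P[...,2]>.24)&(P[...,2]<.255)&(np.hypot(P[...,0]-.516,P[...,1]+.2815)<.035);Q=P[m]
print('top',len(Q),np.median(Q,0),cv2.minAreaRect(Q[:,:2].astype(np.float32)*1000))
o,d=ray(f,327.3,155.);d=d[0];t=((np.array([.513,-.2807])-o[:2])@d[:2])/(d[:2]@d[:2]);print('hook prong z on axis',o+d*t, 'depth',pts(f,327,155))
m=np.isfinite(P[...,2])
for y in (153,155,157): print(P[y,322:334:2,:].round(3).tolist())
plan([.513,-.281,.203],[-np.cos(np.radians(11)),-np.sin(np.radians(11))])
```

```text
[[ 0.51211094 -0.28056558  0.246     ]] [[ 0.5106197 -0.2803989  0.171    ]]
top 425 [ 0.50845441 -0.28141068  0.24572846] ((510.0224914550781, -281.08380126953125), (19.754140853881836, 13.786645889282227), 16.782207489013672)
hook prong z on axis [ 0.51221043 -0.27820684  0.03244503] depth [[ 0.5072696  -0.280206    0.06615785]]
[[0.509, -0.287, 0.045], [0.509, -0.284, 0.044], [0.507, -0.282, 0.052], [0.507, -0.278, 0.045], [0.507, -0.276, 0.046], [0.506, -0.273, 0.046]]
[[0.512, -0.286, 0.047], [0.51, -0.284, 0.053], [0.507, -0.282, 0.069], [0.508, -0.278, 0.057], [0.509, -0.275, 0.046], [0.509, -0.272, 0.047]]
[[0.52, -0.285, 0.012], [0.51, -0.284, 0.071], [0.507, -0.282, 0.085], [0.508, -0.279, 0.077], [0.518, -0.272, 0.011], [0.517, -0.269, 0.012]]
shift units [0.21  0.036 2.569] mm [ 10.5   1.8 128.5]
spin units 0.33
```

Request:
arm_command(motion=[{"xyz": [0.25, 0.03, 0], "spin": 0.2, "fingers": 50}, {"xyz": [0.25, 0.03, 0.8], "spin": 0.2, "fingers": 50}, {"xyz": [0.25, 0.03, 1.6], "spin": 0.2, "fingers": 50}, {"xyz": [0.25, 0.03, 2.2], "spin": 0.2, "fingers": 50}, {"xyz": [0.25, 0.03, 2.57], "spin": 0.2, "fingers": 50}, {"xyz": [0.25, 0.03, 2.57], "spin": 0.2, "fingers": 30}, {"xyz": [0.25, 0.03, 2.57], "spin": 0.2, "fingers": 10}, {"xyz": [0.25, 0.03, 2.57], "spin": 0.2, "fingers": 5}, {"xyz": [0.25, 0.03, 2.57], "spin": 0.2, "fingers": 5}, {"xyz": [0.25, 0.03, 2.57], "spin": 0.2, "fingers": 5}], newtons=60)

```text
clock: 4.88
eef_pos: [0.5108, -0.2825, 0.2029]
ee_rot: [-0.318, 3.124, -0.001]
contact_force: [-1.1, 4.0, 6.4]
opening: 0.0131
grip_force: 60.3
```

Request:
arm_command(motion=[{"xyz": [0, 0, -0.1], "spin": 0, "fingers": 5}, {"xyz": [0, 0, -0.25], "spin": 0, "fingers": 5}, {"xyz": [0.2, 0, -0.3], "spin": 0, "fingers": 5}, {"xyz": [0.6, 0, -0.3], "spin": 0, "fingers": 5}, {"xyz": [1.0, 0, -0.3], "spin": 0, "fingers": 5}, {"xyz": [1.3, 0, -0.3], "spin": 0, "fingers": 5}, {"xyz": [1.3, 0, -0.3], "spin": 0, "fingers": 5}])

```text
clock: 5.75
eef_pos: [0.4452, -0.2959, 0.2172]
ee_rot: [-0.316, 3.125, -0.0]
contact_force: [-0.0, -0.1, -1.5]
opening: 0.0133
grip_force: 59.4
```

Request:
arm_command(motion=[{"xyz": [0, 0, -1], "spin": 0, "fingers": 5}, {"xyz": [0, 0, -2], "spin": 0, "fingers": 5}, {"xyz": [0, 0, -3], "spin": 0, "fingers": 5}, {"xyz": [0, 0, -3.6], "spin": 0, "fingers": 5}, {"xyz": [0, 0, -3.6], "spin": 0, "fingers": 5}, {"xyz": [0, 0, -3.6], "spin": 0, "fingers": 5}])

```text
clock: 6.5
eef_pos: [0.4465, -0.2953, 0.3959]
ee_rot: [0.317, -3.125, -0.001]
contact_force: [0.5, 0.3, -1.9]
opening: 0.0128
grip_force: 59.4
```

Run:
```python
from h import *
s=sense();print(s['clock'],s['eef_pos'])
M=R.from_rotvec(s['ee_rot']).as_matrix();g=s['eef_pos']-M[:,2]*.002
im=[]
for n,t in(('scene','sc2'),('side','sd2')):
    f=shot(n,t)
    pr=proj(f,[g+[0,0,-.14],g+[0,0,-.18],g]);print(t,pr.round(1))
    c=pr[:2].mean(0).astype(int);x0,y0=c[0]-33,c[1]-40;print(x0,y0)
    im.append(cv2.resize(f['image'][y0:y0+75,x0:x0+66],None,fx=6,fy=6,interpolation=cv2.INTER_CUBIC))
cv2.imwrite('pics/hk.png',np.hstack(im))
```

```text
6.5 [ 0.44645954 -0.29529872  0.39586465]
sc2 [[162.8 181.9]
 [165.9 195.6]
 [151.  128.8]]
131 148
sd2 [[416.6 118.9]
 [414.2 128.8]
 [425.7  80.7]]
382 83
```

View pics/hk.png

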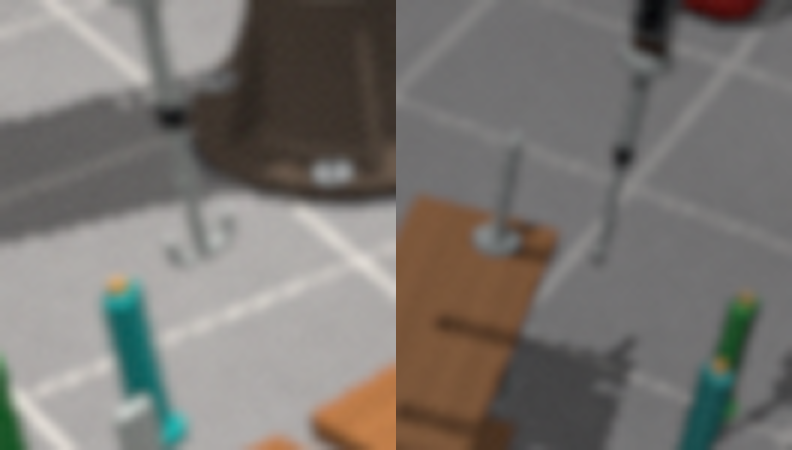

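View: anchor hook clearly seen, bottom near scene px (165,190) and side px (415.7,126.5), with the tube end's black band at scene (160,167) and side (420,109).

Run:
```python
from h import *
s=sense();M=R.from_rotvec(s['ee_rot']).as_matrix();g=s['eef_pos']-M[:,2]*.002
a,b=load('sc2'),load('sd2')
def tri(p,q):
    o1,d1=ray(a,*p);o2,d2=ray(b,*q);d1,d2=d1[0],d2[0]
    t=np.linalg.lstsq(np.c_[d1,-d2],o2-o1,rcond=None)[0];return (o1+d1*t[0]+o2+d2*t[1])/2,np.linalg.norm(o1+d1*t[0]-o2-d2*t[1])
for n,p,q in(('band',(131+173/6,148+115/6),(382+(623-396)/6,83+156/6)),('bottom',(131+205/6,148+252/6),(382+(598-396)/6,83+262/6))):
    P,e=tri(p,q);print(n,P-g,e)
for f in(a,b):
    P=cloud(f);m=np.isfinite(P[...,2])&(np.hypot(P[...,0]-g[0],P[...,1]-g[1])<.022)&(P[...,2]>.1)&(P[...,2]<g[2]-.1)
    Q=P[m]-g;print(len(Q),np.sort(Q[:,2])[:8].round(4));print(Q[np.argsort(Q[:,2])[:3]].round(4))
```

```text
band [-0.00254584  0.00124848 -0.09966898] 0.0011484447185999935
bottom [-0.00415284  0.00319643 -0.16672874] 0.0008127523641403497
92 [-0.1649 -0.1637 -0.1634 -0.1624 -0.1623 -0.162  -0.1619 -0.1611]
[[ 0.0018 -0.0002 -0.1649]
 [ 0.0045 -0.0065 -0.1637]
 [ 0.0033  0.0046 -0.1634]]
35 [-0.1631 -0.1575 -0.1566 -0.156  -0.1549 -0.1549 -0.1527 -0.1527]
[[-0.0026 -0.0004 -0.1631]
 [-0.0025  0.0021 -0.1575]
 [-0.0045  0.0152 -0.1566]]
```

Run:
```python
from h import *
th=np.radians(8.1);sv=np.array([np.sin(th),np.cos(th)]);xv=np.array([np.cos(th),-np.sin(th)]);c=np.array([.6066,.0068])
f=load('w1')
for k in(0,10,-10):
    p=np.append(c+.026*sv+k*.001*xv,.082);print(k,(proj(f,[p])[0]-[232,67])*4)
P=cloud(f);g=f['image'].max(2)
m=(g<110)&np.isfinite(P[...,2])&(P[...,2]>.076)&(P[...,2]<.09)&(np.hypot(P[...,0]-c[0],P[...,1]-c[1])<.04)
Q=P[m][:,:2]-c;st=np.c_[Q@xv,Q@sv]*1000
for a in range(-30,31,10):
    q=st[abs(st[:,0]-a)<4];print(a,len(q),np.median(q[:,1]) if len(q) else 0, np.median(P[m][abs(st[:,0]-a)<4][:,2]) if len(q) else 0)
plan(np.append(c+.003*sv,.396),[-sv[1],sv[0]])
```

```text
0 [459.9496245  341.96681934]
10 [444.53194865 380.2064492 ]
-10 [475.67724965 302.95608384]
-30 47 11.965484487135667 0.07834328579517347
-20 41 18.715223838870955 0.08090580713560325
-10 35 24.019043961094276 0.08308475474142463
0 32 25.980417057655725 0.083577508134621
10 32 23.955707582712527 0.08257530002686148
20 34 18.533949735638522 0.08082119960991738
30 38 11.991592864300511 0.07796455527435808
shift units [-4.376  5.331 -0.013] mm [-218.8  266.6   -0.7]
spin units 3.94
```

Request:
arm_command(motion=[{"xyz": [-0.6, 0.7, 0], "spin": 0.5, "fingers": 5}, {"xyz": [-1.3, 1.6, 0], "spin": 1, "fingers": 5}, {"xyz": [-2, 2.45, 0], "spin": 2, "fingers": 5}, {"xyz": [-2.7, 3.3, 0], "spin": 3, "fingers": 5}, {"xyz": [-3.4, 4.15, 0], "spin": 3.9, "fingers": 5}, {"xyz": [-4, 4.9, 0], "spin": 3.94, "fingers": 5}, {"xyz": [-4.3, 5.25, 0.3], "spin": 3.94, "fingers": 5}, {"xyz": [-4.38, 5.33, 0.7], "spin": 3.94, "fingers": 5}, {"xyz": [-4.38, 5.33, 0.7], "spin": 3.94, "fingers": 5}, {"xyz": [-4.38, 5.33, 0.7], "spin": 3.94, "fingers": 5}])

```text
clock: 7.85
eef_pos: [0.6075, 0.0088, 0.3621]
ee_rot: [0.223, 3.134, -0.001]
contact_force: [0.4, -0.2, -0.6]
opening: 0.0133
grip_force: 59.4
```

Run:
```python
from h import *
s=sense();print(s['clock'],s['eef_pos'],s['joint_pos'],s['contact_force'])
M=R.from_rotvec(s['ee_rot']).as_matrix();g=s['eef_pos']-M[:,2]*.002
f=shot('wrist','w3');P=cloud(f);L=(P-g)@M
pr=proj(f,[g+M[:,2]*d for d in(.034,.098,.140,.164,.18)]);print(pr.round(1))
m=np.isfinite(L[...,2])&(np.hypot(L[...,0],L[...,1])<.03)&(L[...,2]>.03)&(L[...,2]<.2)
v,u=np.nonzero(m);Q=L[m]
for z in np.arange(.05,.2,.01):
    q=Q[(Q[:,2]>=z)&(Q[:,2]<z+.01)]
    if len(q):print(round(z,3),len(q),(np.median(q,0)*1000).round(1),(q[:,1].min()*1000).round(1),(q[:,1].max()*1000).round(1))
c=pr[2].astype(int);x0,y0=c[0]-70,max(c[1]-60,0);print(x0,y0)
cv2.imwrite('pics/w3c.png',cv2.resize(f['image'][y0:y0+110,x0:x0+140],None,fx=5,fy=5,interpolation=cv2.INTER_CUBIC))
plan(np.append(np.array([.6066,.0068])+.003*np.array([.141,.990]),.396),[-.990,.141])
```

```text
7.85 [0.60746353 0.00881577 0.3620731 ] [ 3.36021793e-01  1.97819374e-01  4.53954996e-02  5.07300088e-04
 -1.41858557e+00 -2.04870197e+00] [ 0.39122752 -0.16167427 -0.58769062]
[[324.1 239.3]
 [323.8 205.5]
 [323.7 191.5]
 [323.7 185.2]
 [323.7 181.5]]
0.06 22 [ 3.9  0.  67.9] -3.6 3.7
0.07 48 [ 3.8  0.1 75.1] -3.7 3.9
0.08 60 [ 3.5  0.5 86.6] -4.7 4.9
0.09 59 [ 4.2 -0.7 93.3] -4.9 5.1
0.1 4 [  3.    1.4 104.5] 0.2 4.3
0.11 22 [  2.1   0.2 115.3] -2.5 2.9
0.12 19 [  2.    0.2 124.9] -2.6 3.0
0.13 17 [  2.2   1.2 134.2] -1.7 3.1
0.14 57 [  0.8   1.2 147.2] -15.8 16.3
0.15 102 [  0.8   0.8 157.5] -14.0 14.5
0.16 1 [  2.   -0.7 161.4] -0.7 -0.7
253 131
shift units [ 0.013  0.018 -0.668] mm [  0.7   0.9 -33.4]
spin units -0.01
```

View pics/w3c.png

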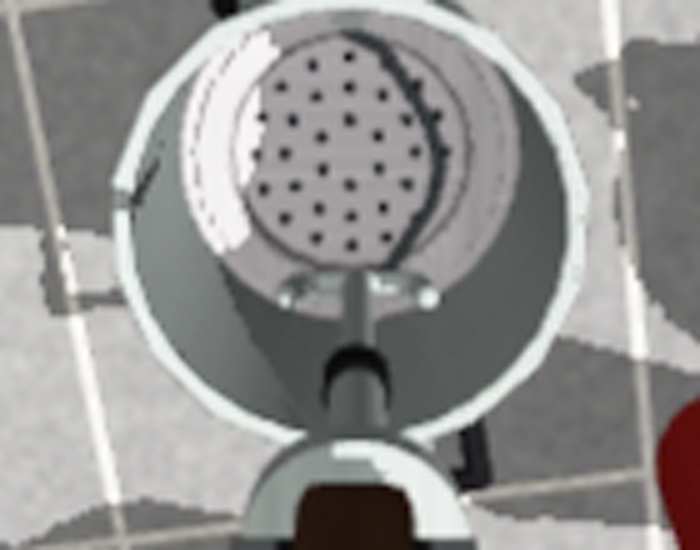

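View: hook aligned over the pot, prongs left/right at crop (287,298) and (429,298), parallel to the bail's fall direction (bail to the right).

Run:
```python
from h import *
s=sense();M=R.from_rotvec(s['ee_rot']).as_matrix();g=s['eef_pos']-M[:,2]*.002
f=load('w3');L=(cloud(f)-g)@M
m=np.isfinite(L[...,2])&(abs(L[...,0])<.012)&(L[...,2]>.13)&(L[...,2]<.2)&(abs(L[...,1])<.02)
Q=L[m]*1000
for a in range(-18,18,3):
    q=Q[(Q[:,1]>=a)&(Q[:,1]<a+3)]
    if len(q):print(a,len(q),q[:,2].min().round(1),np.median(q[:,2]).round(1),q[:,2].max().round(1))
# tip pixel rays at tool plane x=0
for px in((287,296),(429,296)):
    o,d=ray(f,253+px[0]/5,131+px[1]/5);o=(o-g)@M;d=d[0]@M;print((o-d*o[0]/d[0])*1000)
```

```text
-18 2 148.8 149.3 149.7
-15 17 146.9 148.2 157.9
-12 21 147.7 156.3 159.2
-9 8 158.1 158.3 160.2
-6 12 157.7 158.5 160.1
-3 20 130.7 148.7 161.9
0 26 131.0 145.4 159.9
3 16 135.8 157.8 160.1
6 12 157.4 158.8 160.3
9 15 152.4 157.1 159.3
12 19 146.3 148.7 158.1
15 9 147.3 148.0 150.2
[  0.         -13.26727749 146.04878215]
[  0.          14.85989441 146.02999811]
```

Request:
arm_command(motion=[{"xyz": [0.01, 0, 0.5], "spin": 0, "fingers": 5}, {"xyz": [0.01, 0, 1.0], "spin": 0, "fingers": 5}, {"xyz": [0.01, 0, 1.5], "spin": 0, "fingers": 5}, {"xyz": [0.01, 0, 2.0], "spin": 0, "fingers": 5}, {"xyz": [0.01, 0, 2.3], "spin": 0, "fingers": 5}, {"xyz": [0.01, 0, 2.5], "spin": 0, "fingers": 5}, {"xyz": [0.01, 0, 2.6], "spin": 0, "fingers": 5}, {"xyz": [0.01, 0, 2.68], "spin": 0, "fingers": 5}, {"xyz": [0.01, 0, 2.72], "spin": 0, "fingers": 5}, {"xyz": [0.01, 0, 2.72], "spin": 0, "fingers": 5}])

```text
clock: 9.15
eef_pos: [0.6071, 0.0096, 0.226]
ee_rot: [0.222, 3.134, 0.0]
contact_force: [-1.1, 0.3, -1.1]
opening: 0.0136
grip_force: 59.5
```

Request:
arm_command(motion=[{"xyz": [0, 0, 0.03], "spin": 0, "fingers": 5}, {"xyz": [0, 0, 0.05], "spin": 0, "fingers": 5}, {"xyz": [0, 0, 0.07], "spin": 0, "fingers": 5}, {"xyz": [0, 0, 0.07], "spin": 0, "fingers": 5}])

```text
clock: 9.65
eef_pos: [0.607, 0.0096, 0.2222]
ee_rot: [-0.222, -3.134, 0.0]
contact_force: [0.7, -0.1, -1.6]
opening: 0.013
grip_force: 59.5
```

Run:
```python
from h import *
s=sense();print(s['clock'],s['eef_pos'],s['contact_force'])
plan(np.append(np.array([.6066,.0068])+.0175*np.array([.141,.990]),.2225),[-.990,.141])
```

```text
9.65 [0.60697948 0.00956843 0.22220968] [ 0.72837796 -0.08489062 -1.55163819]
shift units [-0.     0.294 -0.006] mm [-0.  14.7 -0.3]
spin units 0.0
```

Request:
arm_command(motion=[{"xyz": [0, 0.08, 0], "spin": 0, "fingers": 5}, {"xyz": [0, 0.15, 0], "spin": 0, "fingers": 5}, {"xyz": [0, 0.22, 0], "spin": 0, "fingers": 5}, {"xyz": [0, 0.28, 0], "spin": 0, "fingers": 5}, {"xyz": [0, 0.28, 0], "spin": 0, "fingers": 5}])

```text
clock: 10.28
eef_pos: [0.609, 0.0237, 0.2223]
ee_rot: [-0.221, -3.134, 0.0]
contact_force: [-0.3, -0.8, -1.6]
opening: 0.0134
grip_force: 59.5
```

Run:
```python
from h import *
s=sense();print(s['clock'],s['eef_pos'],s['contact_force'])
f=shot('wrist','w4')
cv2.imwrite('pics/w4.png',cv2.resize(f['image'][100:230,240:410],None,fx=4,fy=4,interpolation=cv2.INTER_CUBIC))
```

```text
10.275 [0.60903394 0.02372925 0.22227972] [-0.27817226 -0.81227429 -1.6080991 ]
```

View pics/w4.png

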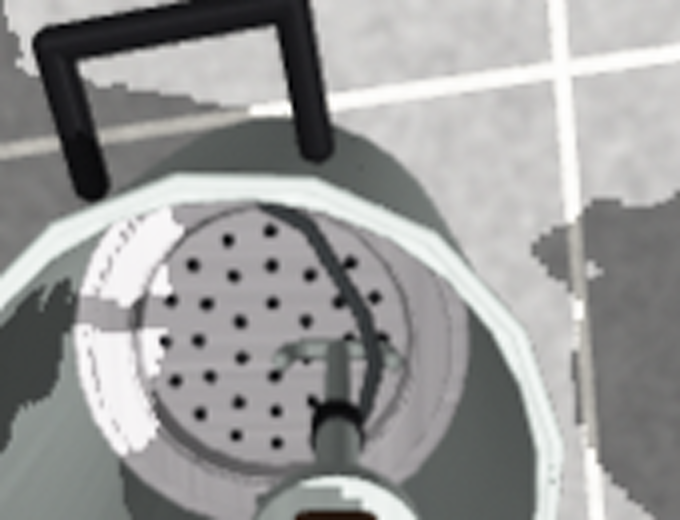

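View: bail wire passes between rod and right prong (prong tip at crop (400,352), wire at (372,360)). Lifting along the bail's arc.

Request:
arm_command(motion=[{"xyz": [0, 0, -0.12], "spin": 0, "fingers": 5}, {"xyz": [0, 0, -0.24], "spin": 0, "fingers": 5}, {"xyz": [-0.0, -0.04, -0.32], "spin": 0, "fingers": 5}, {"xyz": [0, -0.09, -0.41], "spin": 0, "fingers": 5}, {"xyz": [0, -0.16, -0.48], "spin": 0, "fingers": 5}, {"xyz": [0, -0.24, -0.53], "spin": 0, "fingers": 5}, {"xyz": [0, -0.33, -0.58], "spin": 0, "fingers": 5}, {"xyz": [0, -0.42, -0.61], "spin": 0, "fingers": 5}, {"xyz": [0, -0.51, -0.62], "spin": 0, "fingers": 5}, {"xyz": [0, -0.51, -0.62], "spin": 0, "fingers": 5}])

```text
clock: 11.58
eef_pos: [0.6053, -0.0022, 0.2533]
ee_rot: [-0.223, -3.134, 0.0]
contact_force: [0.4, -1.4, -2.2]
opening: 0.0131
grip_force: 59.5
```

Run:
```python
from h import *
s=sense();print(s['clock'],s['eef_pos'],s['contact_force'],s['ft_torque'])
f=shot('wrist','w5')
cv2.imwrite('pics/w5.png',cv2.resize(f['image'][100:230,240:410],None,fx=4,fy=4,interpolation=cv2.INTER_CUBIC))
```

```text
11.575 [ 0.60531084 -0.00217932  0.25326655] [ 0.44519032 -1.42731598 -2.17112089] [-0.02225191 -0.02757106  0.01427589]
```

View pics/w5.png

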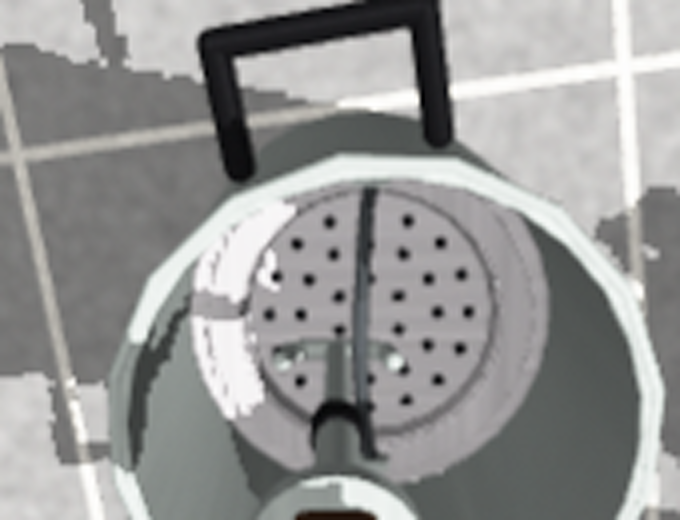

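Request:
arm_command(motion=[{"xyz": [0, 0.02, -0.04], "spin": 0, "fingers": 5}, {"xyz": [0, 0.02, -0.08], "spin": 0, "fingers": 5}, {"xyz": [0, 0.02, -0.12], "spin": 0, "fingers": 5}, {"xyz": [0, 0.02, -0.18], "spin": 0, "fingers": 5}, {"xyz": [0, 0.02, -0.25], "spin": 0, "fingers": 5}, {"xyz": [0, 0.02, -0.35], "spin": 0, "fingers": 5}, {"xyz": [0, 0.02, -0.35], "spin": 0, "fingers": 5}])

```text
clock: 12.5
eef_pos: [0.6058, -0.0008, 0.2715]
ee_rot: [0.222, 3.133, 0.0]
contact_force: [0.2, -0.8, -3.1]
opening: 0.0133
grip_force: 59.2
```

Run:
```python
from h import *
s=sense();print(s['clock'],s['eef_pos'],s['contact_force'],s['ft_torque'])
f=shot('wrist','w6');P=cloud(f)
c=np.array([.6066,.0068]);rr=np.hypot(P[...,0]-c[0],P[...,1]-c[1])
Q=P[np.isfinite(P[...,2])&(rr<.03)&(P[...,2]<.085)&(P[...,2]>.05)];
n=np.linalg.lstsq(np.c_[Q[:,:2]-c,np.ones(len(Q))],Q[:,2],rcond=None)[0];print('floor',np.median(Q[:,2]),'tilt',n)
```

```text
12.5 [ 0.60581839 -0.00078013  0.27145574] [ 0.20291316 -0.81345272 -3.07287432] [-0.02295827  0.06628014 -0.01900143]
floor 0.0744020272428273 tilt [ 0.03376305 -0.00630588  0.07451943]
```

Request:
arm_command(motion=[{"xyz": [0, 0, -0.08], "spin": 0, "fingers": 5}, {"xyz": [0, 0, -0.24], "spin": 0, "fingers": 5}, {"xyz": [0, 0, -0.44], "spin": 0, "fingers": 5}, {"xyz": [0, 0, -0.64], "spin": 0, "fingers": 5}, {"xyz": [0, 0, -0.84], "spin": 0, "fingers": 5}, {"xyz": [0, 0, -1.04], "spin": 0, "fingers": 5}, {"xyz": [0, 0, -1.24], "spin": 0, "fingers": 5}, {"xyz": [0, 0, -1.44], "spin": 0, "fingers": 5}, {"xyz": [0, 0, -1.58], "spin": 0, "fingers": 5}, {"xyz": [0, 0, -1.66], "spin": 0, "fingers": 5}])

```text
clock: 13.8
eef_pos: [0.6056, -0.0008, 0.3543]
ee_rot: [0.222, 3.133, 0.0]
contact_force: [-0.4, -0.3, -2.8]
opening: 0.0131
grip_force: 59.2
```

Request:
arm_command(motion=[{"xyz": [0, 0, -0.08], "spin": 0, "fingers": 5}, {"xyz": [0, 0, -0.24], "spin": 0, "fingers": 5}, {"xyz": [0, 0, -0.44], "spin": 0, "fingers": 5}, {"xyz": [0, 0, -0.64], "spin": 0, "fingers": 5}, {"xyz": [0, 0, -0.84], "spin": 0, "fingers": 5}, {"xyz": [0, 0, -0.98], "spin": 0, "fingers": 5}, {"xyz": [0, 0, -1.06], "spin": 0, "fingers": 5}, {"xyz": [0, 0, -1.1], "spin": 0, "fingers": 5}, {"xyz": [0, 0, -1.1], "spin": 0, "fingers": 5}, {"xyz": [0, 0, -1.1], "spin": 0, "fingers": 5}])

```text
clock: 15.05
eef_pos: [0.6055, -0.0008, 0.4085]
ee_rot: [-0.222, -3.133, 0.0]
contact_force: [-0.2, -2.0, -3.6]
opening: 0.013
grip_force: 59.2
```

Run:
```python
from h import *
s=sense();print(s['clock'],s['eef_pos'],s['contact_force'],s['joint_pos'])
f=shot('wrist','w7');P=cloud(f)
c=s['eef_pos'][:2]+np.array([.001,.007]);rr=np.hypot(P[...,0]-c[0],P[...,1]-c[1])
Q=P[np.isfinite(P[...,2])&(rr<.03)&(P[...,2]<.217)&(P[...,2]>.15)];
n=np.linalg.lstsq(np.c_[Q[:,:2]-c,np.ones(len(Q))],Q[:,2],rcond=None)[0];print('floor',len(Q),np.median(Q[:,2]),'tilt',n)
r=np.array([.990,-.141]);p=np.array([.4825,.2395]);print('plate target TCP');plan([.4825,.2395-.007,s['eef_pos'][2]])
shot('scene','sc3')
```

```text
15.05 [ 0.60546667 -0.0008134   0.40845286] [-0.21923972 -1.97278566 -3.59568261] [ 3.20932910e-01  1.86555361e-01  1.32190081e-01 -9.12709607e-05
 -1.51699255e+00 -2.03311556e+00]
floor 1598 0.21150403685446603 tilt [ 0.02685757 -0.00059749  0.21158206]
plate target TCP
shift units [3.092e+00 4.273e+00 1.000e-03] mm [1.546e+02 2.137e+02 1.000e-01]
```

Request:
arm_command(motion=[{"xyz": [0.03, 0.04, 0], "spin": 0, "fingers": 5}, {"xyz": [0.1, 0.13, 0], "spin": 0, "fingers": 5}, {"xyz": [0.2, 0.27, 0], "spin": 0, "fingers": 5}, {"xyz": [0.34, 0.46, 0], "spin": 0, "fingers": 5}, {"xyz": [0.5, 0.69, 0], "spin": 0, "fingers": 5}, {"xyz": [0.68, 0.94, 0], "spin": 0, "fingers": 5}, {"xyz": [0.86, 1.19, 0], "spin": 0, "fingers": 5}, {"xyz": [1.04, 1.44, 0], "spin": 0, "fingers": 5}, {"xyz": [1.22, 1.69, 0], "spin": 0, "fingers": 5}, {"xyz": [1.4, 1.94, 0], "spin": 0, "fingers": 5}])

```text
clock: 16.4
eef_pos: [0.5494, 0.106, 0.4088]
ee_rot: [0.222, 3.134, 0.0]
contact_force: [0.5, -0.0, -3.9]
opening: 0.013
grip_force: 59.2
```

Request:
arm_command(motion=[{"xyz": [0.18, 0.25, 0], "spin": 0, "fingers": 5}, {"xyz": [0.36, 0.5, 0], "spin": 0, "fingers": 5}, {"xyz": [0.54, 0.75, 0], "spin": 0, "fingers": 5}, {"xyz": [0.72, 1.0, 0], "spin": 0, "fingers": 5}, {"xyz": [0.9, 1.25, 0], "spin": 0, "fingers": 5}, {"xyz": [1.08, 1.5, 0], "spin": 0, "fingers": 5}, {"xyz": [1.25, 1.73, 0], "spin": 0, "fingers": 5}, {"xyz": [1.4, 1.94, 0], "spin": 0, "fingers": 5}, {"xyz": [1.52, 2.1, 0], "spin": 0, "fingers": 5}, {"xyz": [1.6, 2.2, 0], "spin": 0, "fingers": 5}])

```text
clock: 17.65
eef_pos: [0.4859, 0.2258, 0.4088]
ee_rot: [-0.221, -3.134, 0.0]
contact_force: [-0.2, -0.0, -4.1]
opening: 0.0134
grip_force: 59.2
```

Run:
```python
from h import *
s=sense();print(s['clock'],s['eef_pos'],s['contact_force'])
plan([.4825,.2395-.007,.25],[-.990,.141])
```

```text
17.65 [0.48592064 0.22581241 0.40878993] [-0.23193322 -0.02742851 -4.08543287]
shift units [0.086 0.123 3.176] mm [  4.3   6.1 158.8]
spin units 0.0
```

Request:
arm_command(motion=[{"xyz": [0.05, 0.06, 0.06], "spin": 0, "fingers": 5}, {"xyz": [0.09, 0.12, 0.25], "spin": 0, "fingers": 5}, {"xyz": [0.09, 0.12, 0.6], "spin": 0, "fingers": 5}, {"xyz": [0.09, 0.12, 1.05], "spin": 0, "fingers": 5}, {"xyz": [0.09, 0.12, 1.55], "spin": 0, "fingers": 5}, {"xyz": [0.09, 0.12, 2.05], "spin": 0, "fingers": 5}, {"xyz": [0.09, 0.12, 2.55], "spin": 0, "fingers": 5}, {"xyz": [0.09, 0.12, 3.0], "spin": 0, "fingers": 5}, {"xyz": [0.09, 0.12, 3.3], "spin": 0, "fingers": 5}, {"xyz": [0.09, 0.12, 3.45], "spin": 0, "fingers": 5}])

```text
clock: 18.9
eef_pos: [0.4825, 0.2315, 0.2354]
ee_rot: [-0.222, -3.133, 0.001]
contact_force: [0.0, -0.0, -2.5]
opening: 0.0129
grip_force: 59.1
```

Request:
arm_command(motion=[{"xyz": [0, 0, 0.07], "spin": 0, "fingers": 5}, {"xyz": [0, 0, 0.14], "spin": 0, "fingers": 5}, {"xyz": [0, 0, 0.21], "spin": 0, "fingers": 5}, {"xyz": [0, 0, 0.28], "spin": 0, "fingers": 5}, {"xyz": [0, 0, 0.35], "spin": 0, "fingers": 5}, {"xyz": [0, 0, 0.4], "spin": 0, "fingers": 5}, {"xyz": [0, 0, 0.4], "spin": 0, "fingers": 5}, {"xyz": [0, 0, 0.4], "spin": 0, "fingers": 5}])

```text
clock: 19.9
eef_pos: [0.4827, 0.2319, 0.2164]
ee_rot: [0.222, 3.134, 0.0]
contact_force: [0.3, 0.2, -3.6]
opening: 0.0133
grip_force: 59.1
```

Run:
```python
from h import *
s=sense();print(s['clock'],s['eef_pos'],s['contact_force'])
f=shot('wrist','w8');P=cloud(f)
c=s['eef_pos'][:2]+np.array([.001,.007]);rr=np.hypot(P[...,0]-c[0],P[...,1]-c[1])
Q=P[np.isfinite(P[...,2])&(rr<.03)&(P[...,2]<.02)];
n=np.linalg.lstsq(np.c_[Q[:,:2]-c,np.ones(len(Q))],Q[:,2],rcond=None)[0];print('floor',len(Q),np.median(Q[:,2]),'tilt',n)
Q=P[np.isfinite(P[...,2])&(P[...,2]>.011)&(P[...,2]<.02)&(np.hypot(P[...,0]-.4825,P[...,1]-.2395)<.13)&(np.hypot(P[...,0]-.4825,P[...,1]-.2395)>.08)]
print('plate',len(Q),ransac(Q[:,:2],.108,.004))
```

```text
19.9 [0.48267732 0.23189074 0.21640886] [ 0.27845495  0.15450676 -3.5508669 ]
floor 1189 0.01915709101867341 tilt [ 0.01545376 -0.0040889   0.01919195]
plate 3548 (array([0.48315331, 0.24022594]), np.float64(0.10503627536395964), np.int64(3396))
```

Request:
arm_command(motion=[{"xyz": [0, 0, 0.05], "spin": 0, "fingers": 5}, {"xyz": [0, 0, 0.1], "spin": 0, "fingers": 5}, {"xyz": [0, 0, 0.14], "spin": 0, "fingers": 5}, {"xyz": [0, 0, 0.18], "spin": 0, "fingers": 5}, {"xyz": [0, 0, 0.22], "spin": 0, "fingers": 5}, {"xyz": [0, 0, 0.25], "spin": 0, "fingers": 5}, {"xyz": [0, 0, 0.28], "spin": 0, "fingers": 5}, {"xyz": [0, 0, 0.31], "spin": 0, "fingers": 5}, {"xyz": [0, 0, 0.34], "spin": 0, "fingers": 5}, {"xyz": [0, 0, 0.34], "spin": 0, "fingers": 5}])

```text
clock: 21.2
eef_pos: [0.4826, 0.2318, 0.1993]
ee_rot: [-0.222, -3.134, 0.0]
contact_force: [-0.5, -0.4, -1.1]
opening: 0.0133
grip_force: 59.2
```

Run:
```python
from h import *
s=sense();print(s['clock'],s['eef_pos'],s['contact_force'])
f=shot('wrist','w9');P=cloud(f)
c=s['eef_pos'][:2]+np.array([.001,.007]);rr=np.hypot(P[...,0]-c[0],P[...,1]-c[1])
Q=P[np.isfinite(P[...,2])&(rr<.03)&(P[...,2]<.02)];
n=np.linalg.lstsq(np.c_[Q[:,:2]-c,np.ones(len(Q))],Q[:,2],rcond=None)[0];print('floor',len(Q),np.median(Q[:,2]),'tilt',n)
```

```text
21.2 [0.48259725 0.23180952 0.19927046] [-0.45196783 -0.35739698 -1.05596011]
floor 1620 0.006044913838604532 tilt [ 0.00166948 -0.00161951  0.00607038]
```

Request:
arm_command(motion=[{"xyz": [0, 0.07, 0.01], "spin": 0, "fingers": 5}, {"xyz": [0, 0.14, 0.02], "spin": 0, "fingers": 5}, {"xyz": [0, 0.21, 0.05], "spin": 0, "fingers": 5}, {"xyz": [0, 0.28, 0.09], "spin": 0, "fingers": 5}, {"xyz": [0, 0.35, 0.14], "spin": 0, "fingers": 5}, {"xyz": [0, 0.42, 0.2], "spin": 0, "fingers": 5}, {"xyz": [0, 0.48, 0.28], "spin": 0, "fingers": 5}, {"xyz": [0, 0.5, 0.38], "spin": 0, "fingers": 5}, {"xyz": [0, 0.5, 0.46], "spin": 0, "fingers": 5}, {"xyz": [0, 0.5, 0.46], "spin": 0, "fingers": 5}])

```text
clock: 22.5
eef_pos: [0.4859, 0.2563, 0.1759]
ee_rot: [-0.222, -3.133, 0.001]
contact_force: [0.5, -0.2, -1.2]
opening: 0.0131
grip_force: 59.4
```

Run:
```python
from h import *
s=sense();print(s['clock'],s['eef_pos'],s['contact_force'])
f=shot('wrist','w10')
cv2.imwrite('pics/w10.png',cv2.resize(f['image'][100:230,240:410],None,fx=4,fy=4,interpolation=cv2.INTER_CUBIC))
```

```text
22.5 [0.48593439 0.25633825 0.17586704] [ 0.54036744 -0.17828863 -1.2143942 ]
```

View pics/w10.png

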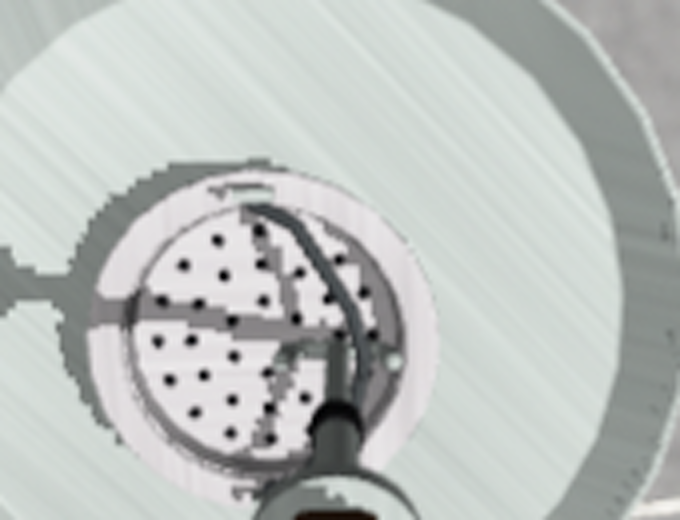

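View: bail leaning to the right in the throat, prong tip at crop (393,362). Lower a little, back the prong out under the wire, and rise.

Request:
arm_command(motion=[{"xyz": [0, 0, 0.05], "spin": 0, "fingers": 5}, {"xyz": [0, 0, 0.1], "spin": 0, "fingers": 5}, {"xyz": [0, 0, 0.1], "spin": 0, "fingers": 5}, {"xyz": [0, -0.07, 0.1], "spin": 0, "fingers": 5}, {"xyz": [0, -0.15, 0.1], "spin": 0, "fingers": 5}, {"xyz": [0, -0.23, 0.1], "spin": 0, "fingers": 5}, {"xyz": [0, -0.31, 0.1], "spin": 0, "fingers": 5}, {"xyz": [0, -0.31, 0.1], "spin": 0, "fingers": 5}])

```text
clock: 23.55
eef_pos: [0.4839, 0.2409, 0.1714]
ee_rot: [0.222, 3.134, 0.0]
contact_force: [-0.4, 0.4, -1.7]
opening: 0.0129
grip_force: 59.4
```

Run:
```python
from h import *
s=sense();print(s['clock'],s['eef_pos'],s['contact_force'])
f=shot('wrist','w11');P=cloud(f)
M=R.from_rotvec(s['ee_rot']).as_matrix();g=s['eef_pos']-M[:,2]*.002;L=(P-g)@M*1000
gr=f['image'].max(2)
# bail points: z .026-.036 world, profile of tool-y along tool-x
m=np.isfinite(L[...,2])&(P[...,2]>.024)&(P[...,2]<.055)&(np.hypot(P[...,0]-.4836,P[...,1]-.2388)<.045)
Q=L[m]
for a in range(-36,37,8):
    q=Q[abs(Q[:,0]-a)<4]
    if len(q):print(a,len(q),np.percentile(q[:,1],[10,50,90]).round(1),np.median(q[:,2]).round(1))
```

```text
23.55 [0.48388076 0.24088474 0.17138959] [-0.37473045  0.41095719 -1.67040234]
-28 18 [ 9.5 11.  12.8] 145.3
-20 33 [12.4 14.4 17.1] 144.0
-12 36 [17.2 19.2 21.5] 142.3
-4 49 [-12.9  20.   22.8] 142.2
4 107 [-2.5  2.2 22.5] 140.5
12 40 [17.6 19.5 21.5] 141.7
20 41 [11.8 14.7 17.5] 143.3
28 44 [ 7.   9.8 11.8] 145.3
36 50 [-5.5  2.2  6.1] 148.1
```

Request:
arm_command(motion=[{"xyz": [0, -0.03, -0.1], "spin": 0, "fingers": 5}, {"xyz": [0, -0.03, -0.25], "spin": 0, "fingers": 5}, {"xyz": [0, -0.03, -0.45], "spin": 0, "fingers": 5}, {"xyz": [0, -0.03, -0.7], "spin": 0, "fingers": 5}, {"xyz": [0, -0.03, -1.2], "spin": 0, "fingers": 5}, {"xyz": [0, -0.03, -2.0], "spin": 0, "fingers": 5}, {"xyz": [0, -0.03, -3.0], "spin": 0, "fingers": 5}, {"xyz": [0, -0.03, -4.0], "spin": 0, "fingers": 5}, {"xyz": [0, -0.03, -4.6], "spin": 0, "fingers": 5}, {"xyz": [0, -0.03, -4.6], "spin": 0, "fingers": 5}])

```text
clock: 24.85
eef_pos: [0.4843, 0.2401, 0.4049]
ee_rot: [0.221, 3.13, 0.006]
contact_force: [-0.3, -0.3, -1.3]
opening: 0.0134
grip_force: 59.5
```

Run:
```python
from h import *
s=sense();print(s['clock'],s['eef_pos'],s['contact_force'])
f=shot('wrist','w12');P=cloud(f)
Q=P[np.isfinite(P[...,2])&(np.hypot(P[...,0]-.4836,P[...,1]-.2388)<.05)]
fl=Q[(Q[:,2]>.012)&(Q[:,2]<.021)];print('flange',len(fl),np.median(fl,0),'top z',np.percentile(Q[:,2],99))
c,si=np.cos(np.radians(11.5)),np.sin(np.radians(11.5))
# hook approach: 65 mm in front of slot
plan([.5108-.065*c,-.2825-.065*si,.396],[-c,-si])
```

```text
24.85 [0.48434707 0.24007241 0.40492837] [-0.27028016 -0.25531722 -1.29873038]
flange 730 [0.48330281 0.23642039 0.0176741 ] top z 0.486607115497133
shift units [ -0.783 -10.703   0.112] mm [ -39.2 -535.2    5.6]
spin units -3.92
```

Request:
arm_command(motion=[{"xyz": [-0.1, -0.6, 0], "spin": 0, "fingers": 5}, {"xyz": [-0.2, -1.7, 0], "spin": -0.5, "fingers": 5}, {"xyz": [-0.3, -2.8, 0], "spin": -1, "fingers": 5}, {"xyz": [-0.4, -3.9, 0], "spin": -1.5, "fingers": 5}, {"xyz": [-0.5, -5, 0], "spin": -2, "fingers": 5}, {"xyz": [-0.55, -6.1, 0], "spin": -2.5, "fingers": 5}, {"xyz": [-0.6, -7.2, 0], "spin": -3, "fingers": 5}, {"xyz": [-0.65, -8.3, 0], "spin": -3.5, "fingers": 5}, {"xyz": [-0.7, -9.3, 0], "spin": -3.9, "fingers": 5}, {"xyz": [-0.75, -10.0, 0.1], "spin": -3.9, "fingers": 5}])

```text
clock: 26.15
eef_pos: [0.4495, -0.2624, 0.3954]
ee_rot: [0.311, -3.125, -0.001]
contact_force: [0.4, 0.2, -1.6]
opening: 0.0133
grip_force: 59.4
```

Run:
```python
from h import *
s=sense();print(s['clock'],s['eef_pos'],s['contact_force'])
c,si=np.cos(np.radians(11.6)),np.sin(np.radians(11.6))
plan([.4455,-.2959,.2172],[-c,-si])
```

```text
26.15 [ 0.44945655 -0.2623975   0.39541353] [ 0.35203004  0.21971618 -1.55000896]
shift units [ 0.205 -0.644  3.564] mm [ 10.3 -32.2 178.2]
spin units -0.05
```

Request:
arm_command(motion=[{"xyz": [0.15, -0.45, 0], "spin": 0, "fingers": 5}, {"xyz": [0.2, -0.64, 0.2], "spin": -0.05, "fingers": 5}, {"xyz": [0.2, -0.64, 0.8], "spin": -0.05, "fingers": 5}, {"xyz": [0.2, -0.64, 1.5], "spin": -0.05, "fingers": 5}, {"xyz": [0.2, -0.64, 2.2], "spin": -0.05, "fingers": 5}, {"xyz": [0.2, -0.64, 2.9], "spin": -0.05, "fingers": 5}, {"xyz": [0.2, -0.64, 3.4], "spin": -0.05, "fingers": 5}, {"xyz": [0.2, -0.64, 3.56], "spin": -0.05, "fingers": 5}, {"xyz": [0.2, -0.64, 3.56], "spin": -0.05, "fingers": 5}, {"xyz": [0.2, -0.64, 3.56], "spin": -0.05, "fingers": 5}])

```text
clock: 27.4
eef_pos: [0.4475, -0.294, 0.2194]
ee_rot: [-0.319, 3.124, -0.001]
contact_force: [-0.5, -0.5, -1.9]
opening: 0.0129
grip_force: 59.4
```

Run:
```python
from h import *
s=sense();print(s['clock'],s['eef_pos'],s['contact_force'])
c,si=np.cos(np.radians(11.6)),np.sin(np.radians(11.6))
plan([.5110,-.2818,.2172],[-c,-si])
M=R.from_rotvec(s['ee_rot']).as_matrix();g=s['eef_pos']-M[:,2]*.002
f=shot('wrist','w13');L=(cloud(f)-g)@M*1000
m=np.isfinite(L[...,2])&(np.hypot(L[...,0],L[...,1])<20)
for a,b in((32,42),(50,70),(70,95),(105,135)):
    q=L[m&(L[...,2]>a)&(L[...,2]<b)]
    if len(q):print(a,len(q),np.median(q,0).round(1),np.percentile(q[:,1],[3,97]).round(1))
# slot edges in board top: brown pixels at board height, in the tool frame, left/right of gap
P=cloud(f);hsv=cv2.cvtColor(f['image'],cv2.COLOR_BGR2HSV)
b=np.isfinite(P[...,2])&(abs(P[...,2]-.165)<.005)&(hsv[...,0]<20)&(hsv[...,1]>100)
for x in(-30,-35,-40,-45):
    q=np.sort(L[b&(abs(L[...,0]-x)<2)&(abs(L[...,1])<35)][:,1]);
    if len(q)>5:
        i=np.argmax(np.diff(q));print('slot at tool x',x,q[i],q[i+1])
```

```text
27.4 [ 0.44751517 -0.2939902   0.21935548] [-0.49302099 -0.46936407 -1.85125571]
shift units [-1.293 -0.018  0.045] mm [-64.6  -0.9   2.2]
spin units 0.01
32 554 [ 9.6 -0.4 34. ] [-12.6  11.8]
50 21 [ 4.  -0.4 68.1] [-3.6  2.9]
70 144 [ 3.9 -0.3 85. ] [-5.1  4.5]
105 53 [  2.5  -0.2 120.5] [-2.9  2.6]
slot at tool x -35 -32.423123022988165 31.06550918116622
slot at tool x -40 -34.101497850601156 32.64676373653622
```

Request:
arm_command(motion=[{"xyz": [-0.15, -0.015, 0], "spin": 0, "fingers": 5}, {"xyz": [-0.35, -0.015, 0], "spin": 0, "fingers": 5}, {"xyz": [-0.55, -0.015, 0], "spin": 0, "fingers": 5}, {"xyz": [-0.75, -0.015, 0], "spin": 0, "fingers": 5}, {"xyz": [-0.95, -0.015, 0], "spin": 0, "fingers": 5}, {"xyz": [-1.15, -0.015, 0], "spin": 0, "fingers": 5}, {"xyz": [-1.3, -0.015, 0], "spin": 0, "fingers": 5}, {"xyz": [-1.3, -0.015, 0.1], "spin": 0, "fingers": 5}, {"xyz": [-1.3, -0.015, 0.2], "spin": 0, "fingers": 5}, {"xyz": [-1.3, -0.015, 0.2], "spin": 0, "fingers": 5}])

```text
clock: 28.7
eef_pos: [0.5101, -0.2815, 0.2077]
ee_rot: [0.318, -3.124, -0.001]
contact_force: [0.3, -0.4, -1.8]
opening: 0.0134
grip_force: 59.4
```

Request:
arm_command(motion=[{"xyz": [0, 0, 0.04], "spin": 0, "fingers": 5}, {"xyz": [0, 0, 0.07], "spin": 0, "fingers": 5}, {"xyz": [0, 0, 0.09], "spin": 0, "fingers": 5}, {"xyz": [0, 0, 0.09], "spin": 0, "fingers": 5}])

```text
clock: 29.2
eef_pos: [0.5107, -0.2815, 0.2038]
ee_rot: [0.319, -3.125, -0.0]
contact_force: [-0.1, -0.4, -1.8]
opening: 0.0136
grip_force: 59.4
```

Request:
arm_command(motion=[{"xyz": [0, 0, 0.02], "spin": 0, "fingers": 5}, {"xyz": [0, 0, 0.03], "spin": 0, "fingers": 5}, {"xyz": [0, 0, 0.03], "spin": 0, "fingers": 5}])

```text
clock: 29.58
eef_pos: [0.5109, -0.2816, 0.2029]
ee_rot: [-0.319, 3.125, -0.001]
contact_force: [-2.1, 1.9, 4.7]
opening: 0.0136
grip_force: 60.3
```

Collar rests on the board. Opening gently.

Request:
arm_command(motion=[{"xyz": [0, 0, 0.03], "spin": 0, "fingers": 18}, {"xyz": [0, 0, 0.03], "spin": 0, "fingers": 25}, {"xyz": [0, 0, 0.03], "spin": 0, "fingers": 40}, {"xyz": [0, 0, 0.03], "spin": 0, "fingers": 50}, {"xyz": [0, 0, 0.03], "spin": 0, "fingers": 50}, {"xyz": [0, 0, -0.3], "spin": 0, "fingers": 50}, {"xyz": [0, 0, -1], "spin": 0, "fingers": 50}, {"xyz": [0, 0, -2], "spin": 0, "fingers": 50}, {"xyz": [0, 0, -2.5], "spin": 0, "fingers": 50}, {"xyz": [0, 0, -2.5], "spin": 0, "fingers": 50}])

```text
clock: 30.82
eef_pos: [0.5116, -0.2819, 0.3312]
ee_rot: [-0.319, 3.12, -0.004]
contact_force: [-0.1, -0.6, -0.0]
opening: 0.0502
grip_force: 0.0
```

Run:
```python
from h import *
s=sense();print(s['clock'],s['eef_pos'],s['contact_force'])
f=shot('wrist','w14');P=cloud(f);ok=np.isfinite(P[...,2]);r=np.hypot(P[...,0]-.511,P[...,1]+.281)
hsv=cv2.cvtColor(f['image'],cv2.COLOR_BGR2HSV)
Q=P[ok&(P[...,2]>.24)&(P[...,2]<.255)&(r<.035)];print('top',len(Q),np.median(Q,0))
m=(hsv[...,0]>18)&(hsv[...,0]<35)&(hsv[...,1]>130)&(P[...,2]>.23)&(P[...,2]<.26)&(r<.04);v,u=np.nonzero(m);print('tip',len(u),onz(f,u.mean(),v.mean(),.246))
Q=P[ok&(P[...,2]>.167)&(P[...,2]<.175)&(r<.03)];print('collar',len(Q),np.median(Q,0),ransac(Q[:,:2],.014,.002))
a=shot('scene','sc4');b=shot('side','sd4')
A=cv2.resize(a['image'][140:290,110:370],None,fx=2,fy=2);B=cv2.resize(b['image'][200:320,250:380],(520,480))
cv2.imwrite('pics/end.png',cv2.resize(np.vstack([A,B[:290]]),None,fx=1,fy=1))
```

```text
30.825 [ 0.51164453 -0.28194865  0.3312193 ] [-0.10343484 -0.60036261 -0.00991858]
top 427 [ 0.50901601 -0.28264022  0.24575624]
tip 77 [[ 0.51256804 -0.28206868  0.246     ]]
collar 263 [ 0.50604943 -0.28528848  0.17093045] (array([ 0.51041319, -0.28201098]), np.float64(0.012177634782672728), np.int64(206))
```

View pics/end.png

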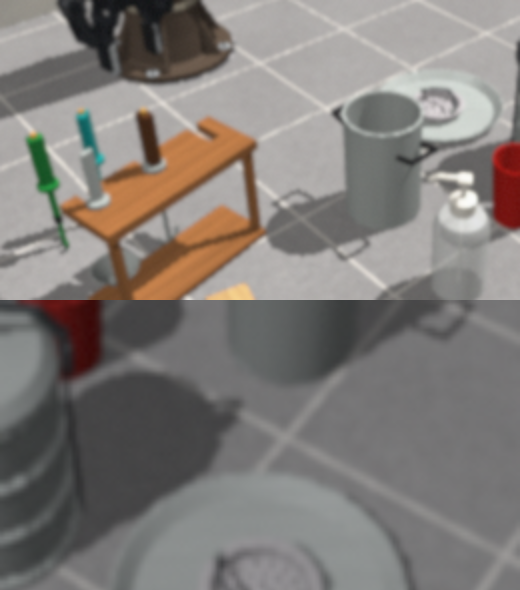

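Hook hangs in the middle slot (within ~1 mm of where it was); the basket stands in the middle of the plate. Handing in.

```bash
python3 -c "
from cell import *
print(close_job())"
```

```text
the job is handed in; nothing more can be done
None
```

The basket is out of the pot and standing upright in the middle of the plate, the hook is back in the middle slot of the rack, and the job was handed in at about 31 s; no verdict came back.

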